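# Flip the mixed tin's flag from red to green

## Robot

A 6-joint arm with a two-finger parallel gripper is mounted at the origin on a cart in front of the work surface, level with it; the furniture and walls round the work are solid. World frame = base frame: x ahead of the robot, y to its left, z up, the work surface at z = 0. Lengths are in m, angles in degrees, forces in N, time in s.
With the tool pointing down it reaches from about 0.4 to 0.825 m from the base axis. Payload 7 kg.
Tool frame: the origin (TCP) lies on the centre line of the jaws, within the pads' length; the fingertips stand 11 mm ahead of it and the grasp point (between the pads) lies 8 mm behind it; z points along the fingers, y is the line along which they close (so a half turn about z gives the same grasp; the last joint's range is limited). The gripper opens to 88 mm and grips with 3 to 60 N. Pads are 19 mm wide; open, the fingers measure 130 mm over their backs; the gripper's body (78 mm by 193 mm) begins 47 mm behind the grasp point.
Start: joints at [90.934, 20.546, 0.682, 0, -70.136, -16.507], TCP at [0.181, 0.65, 0.238] pointing down, gripper open.
Joint ranges: [-176.03, 176.03], [-82.01, 121.73], [-58.28, 71.71], [-173.87, 95.51], [-174.79, -0.11], [-173.66, 173.66]. Speed limits (degrees/s): [136.94, 136.94, 172.46, 180, 180, 180].

## Interface

Orientations are given as [roll, pitch, yaw] about the fixed x, y, z axes, in that order (R = Rz(yaw) Ry(pitch) Rx(roll)).
In Python, from plant import r, capture, camera_model, job gives the robot as it stands.
- The arm moves only by the tool drive_tool, never from a script. Its argument "increments" is a list that holds one entry, the list of rows, each a list of 5 numbers: the gripper's target within -1 to 1 (fully open at 1, half-way at 0, shut at -1), then the shift along the tool's x, y, z scaled (see below), then the turn about the tool's z scaled (see below). In form: [[[gripper, tx, ty, tz, roll], ...]]. A call has 1 to 5 rows; each row is the pose to reach, as a shift and turn from the pose commanded when the call began, along the tool's axes at that moment, turning the shorter way round; what a row does not reach only later rows make up. The controller multiplies each number of a shift by 120 mm and each number of a turn by 360 degrees. A row lasts 1/8 s, in which the tool goes at most 62.5 mm and 10.7 degrees, less where a joint would pass 70% of its speed; a pose out of reach is approached as far as the arm can. A call with a number of a shift or a turn outside -1 to 1 is refused whole. A call with a gripper value outside its range is refused whole. The fingers move at their own pace and stop on an object; "squeeze" is the grip in N (left out, the last holds). Time passes only in rows, so rows that repeat a pose let the fingers close. It gives the time, the measured TCP pose, the force, the opening and the grip force at its end, in the units of the state.
- r.get_state(): the state, without advancing time (a new reading comes with each control period).
- capture(name): name is "scene" or "side" or "wrist"; returns the picture (420x560x3 uint8, red, green, blue); there is no depth.
- camera_model(name): a dict with "camera_matrix" (3x3 intrinsics, pixels), "k1" (the pictures are not rectified: a ray, as slopes to the right and down, at radius r is drawn at 1 + k1 r^2 times it, then the intrinsics apply), "rvec" (rotation vector, rad) and "tvec" (3), from world to camera coordinates, as OpenCV has them. Camera axes: x right, y down, z forward; pixel columns grow to the right and rows downward; lengths in m; the calibration is good to about 2 mm. A picture is of the moment at which its call begins: read the wrist's pose just before it. camera_model takes no time and is no camera call; for the wrist camera it gives the pose at the moment of the call.
- job.close_job(): hands the job in; it is judged then, once.
The state is a dict: "time_s": time; "joints": joint angles; "qd": joint speeds; "joint_torque": joint torques, N m; "tcp_pos": TCP position; "eef_rot": TCP orientation; "contact_force": force on the tool from outside, world axes, zero at the start; "moment": the same for the moment, N m; "gripper_width": finger opening in m; "gripper_force": force on a finger pad.
Only numpy, scipy, OpenCV 4.12 (cv2) and the standard library are available. Lean on these libraries where they do the work, as an engineer would, in place of code of your own. Each camera call takes 0.05 s, during which the arm holds its last target. There are 200 camera calls.

## Task

The paint in the lilac tin is mixed and released: push the flag on its stand over with the fingertips, from the red face to the green face, until it lies fully down on its other rest, green side up. Only push it, never pinch or force it. Leave the navy tin's flag on red and do not disturb the tins or the other things on the trolley.

Things in the scene. Friction and masses are not known exactly. Their poses are not given: they have to be found in the camera images.
- stand_lilac: Fixed grey stand of the lilac tin, yaw within 0.35 of 0, may be left or right; plate 180 (x) x 120 (y) x 8 mm, origin under its centre. In its frame: hinge along x at x=-45, y=0, z=65 mm; cheeks 34 mm either side of that along x, tops at z=74; rest posts, 14 mm across, at x=-45, y=+-44, tops at z=62; wire ring seat for the tin (radius 41, 4 mm high) at x=+45.
- stand_navy: Fixed grey stand of the navy tin, yaw within 0.35 of 0, may be left or right; plate 180 (x) x 120 (y) x 8 mm, origin under its centre. In its frame: hinge along x at x=-45, y=0, z=65 mm; cheeks 34 mm either side of that along x, tops at z=74; rest posts, 14 mm across, at x=-45, y=+-44, tops at z=62; wire ring seat for the tin (radius 41, 4 mm high) at x=+45.
- flag_lilac (a joint): Hinge angle (rad) of the flag by the lilac tin: 0 = flat toward the stand's +y (robot's left), red up; pi/2 upright; pi = flat toward -y, green up (stop). Starts at 0 to 0.3. Stiff friction hinge (0.045 N m, flag 60 g): it stays where left and never falls by itself. Needs about 4 N sideways on the tab edge, or 1 N upward there.
- flag_navy (a joint): Hinge angle (rad) of the flag by the navy tin: 0 = flat toward the stand's +y (robot's left), red up; pi/2 upright; pi = flat toward -y, green up (stop). Starts at 0 to 0.3. Stiff friction hinge (0.045 N m, flag 60 g): it stays where left and never falls by itself. Needs about 4 N sideways on the tab edge, or 1 N upward there.
- hinge_lilac (a point): Middle of the flag's hinge axis on the lilac tin's stand; axes as the stand's. Lift the flag by pushing the outer side of its tab and rising with the edge (arc of 83 mm radius about the axis, 26 degrees ahead of the panel), touching it with the last 15 mm of the fingers: a level swipe brings the edge against their wide part and jams. Past 1 rad push the panel on below its bend, then press it down.
- hinge_navy (a point): Middle of the flag's hinge axis on the navy tin's stand; axes as the stand's. Lift the flag by pushing the outer side of its tab and rising with the edge (arc of 83 mm radius about the axis, 26 degrees ahead of the panel), touching it with the last 15 mm of the fingers: a level swipe brings the edge against their wide part and jams. Past 1 rad push the panel on below its bend, then press it down.
- tab_lilac (a point): Middle of the outer tab edge of the lilac tin's flag. The flag: panel 3 mm thick, 50 mm wide (x), to 58 mm from the axis, then a black tab 40 mm long bent 65 degrees toward the red side: with the flag at 0 the edge is 75 mm out from the axis and 36 mm above it; at pi it hangs 36 mm below. Slick plastic (friction 0.2).
- tab_navy (a point): Middle of the outer tab edge of the navy tin's flag. The flag: panel 3 mm thick, 50 mm wide (x), to 58 mm from the axis, then a black tab 40 mm long bent 65 degrees toward the red side: with the flag at 0 the edge is 75 mm out from the axis and 36 mm above it; at pi it hangs 36 mm below. Slick plastic (friction 0.2).
- tin_lilac: Loose lilac and white paint tin, 72 mm across, 90 mm high, standing in the ring of its stand (bottom at z = 8 mm); origin under its centre.
- tin_navy: Loose navy blue paint tin, 72 mm across, 100 mm high, standing in the ring of the other stand (bottom at z = 8 mm); origin under its centre.
- tape: Loose roll of masking tape lying flat, 104 mm across, 24 mm high; origin under its centre.
- cap: Loose black spray can cap, 58 mm across, 38 mm high; origin under its centre.
- sand_block: Loose dark sanding block, 64 x 118 x 31 mm; origin under its centre.
- additive: Loose small bottle, white and yellow with a red cap, 49 mm across, 111 mm high; origin under its centre.

How it is judged (in metres and radians):
On the way:
1. the lilac tin's flag has been raised upright (value of joint flag_lilac above 1.5 rad).
At the end, for the whole second after the job is handed in: The lilac tin's flag lies on its far rest, green up (hinge above 3.0 rad, that is within 8 degrees of its stop); the navy tin's flag is within 20 mm of where it was; both tins stand upright (within 0.15 rad) and all loose things are within 20 mm of where they were (value of joint flag_lilac above 3 rad and distance of each of tab_navy, tin_lilac, tin_navy, tape, cap, sand_block, additive from where it was at the start of the episode below 0.02 m and value of joint flag_navy below 0.5 rad and angle between each of tin_lilac, tin_navy's own z axis and vertical below 0.15 rad); the robot touches nothing.
It fails at once if the navy tin's flag was moved (more than 20 mm at its tab) (distance of tab_navy from where it was at the start of the episode above 0.02 m).
It fails at once if a tin was moved more than 20 mm, lifted or tipped (distance of any of tin_lilac, tin_navy from where it was at the start of the episode above 0.02 m or angle between any of tin_lilac, tin_navy's own z axis and vertical above 0.15 rad).
It fails at once if a bystander was moved more than 20 mm (distance of any of tape, cap, sand_block, additive from where it was at the start of the episode above 0.02 m).
It fails at once if the flag was pinched or forced (more than 30 N between fingers and flag) (contact force between the fingers and flag_lilac above 30 N).
It also fails if it takes over 48 s, if anything falls off the work surface, if the arm or the gripper's body presses on something with over 40 N, if the wrist force passes 120 N, or if a joint passes its speed limit or range.

## Working session

There is one attempt and no reset: what is moved stays moved. The work goes in short steps, Python scripts to look and compute and a tool call to move; the robot and the scene stay as the last step left them, time stands still between calls to the robot, and variables do not carry over. Pictures are saved under pics/ and viewed, at most 10 in all, crops included, and the job is handed in when it is done.

Besides the shell and the picture viewer there is one more tool, called after "Request:" as a command line: name --argument value ..., lists and objects as JSON in quotes. drive_tool: Moves the arm, as the interface text tells. Its arguments: {"type":"object","properties":{"increments":{"type":"array"},"squeeze":{"type":"number"}},"required":["increments"]}

```bash
mkdir -p pics; python3 - <<'E'
from plant import r,capture,camera_model,job
import cv2
print(r.get_state())
for n in("scene","side"):
    cv2.imwrite(f"pics/{n}0.png",capture(n)[:,:,::-1]); print(camera_model(n))
E
```

```text
{'time_s': 0.0, 'joints': array([ 9.09342218e+01,  2.05925251e+01,  6.31914072e-01, -2.00803029e-02,
       -7.01346041e+01, -1.65075239e+01]), 'qd': array([-0.0231329 , -0.04425472,  0.06448717,  0.06444037,  0.09923765,
       -0.00043374]), 'joint_torque': array([-1.53086468e-03, -5.82713270e+01,  2.93062896e+01,  6.99726686e+00,
        6.84000668e-03, -1.57679519e-04]), 'tcp_pos': array([0.1811092 , 0.64975124, 0.23659636]), 'eef_rot': array([ 1.79903345e+02, -8.95876762e-03, -1.55801337e+01]), 'contact_force': array([-0.30806392, -0.33710394,  0.4208911 ]), 'moment': array([-0.04062193, -0.02749448,  0.0057822 ]), 'gripper_force': 0.0, 'gripper_width': 0.08727903661652445}
{'camera_matrix': array([[409.2677303 ,   0.        , 278.97904229],
       [  0.        , 409.2677303 , 216.33367087],
       [  0.        ,   0.        ,   1.        ]]), 'k1': -0.09465095753271383, 'rvec': array([ 2.06106851, -0.66370644,  0.38865524]), 'tvec': array([-0.43990881,  0.27119017,  0.91625347])}
{'camera_matrix': array([[381.38392183,   0.        , 284.8427536 ],
       [  0.        , 381.38392183, 208.78454524],
       [  0.        ,   0.        ,   1.        ]]), 'k1': -0.022324885974656775, 'rvec': array([ 0.08864997, -2.5357508 ,  1.72785074]), 'tvec': array([0.59586648, 0.07232534, 1.16786111])}
```

View pics/scene0.png

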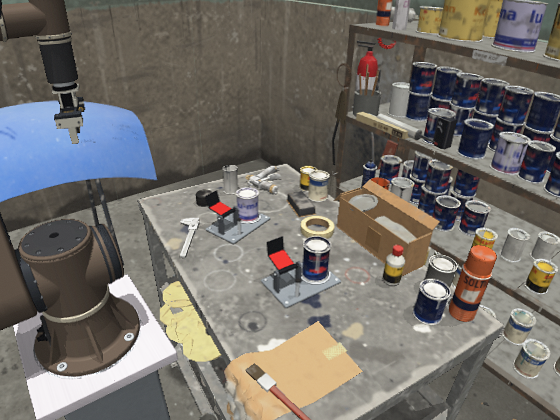

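View pics/side0.png

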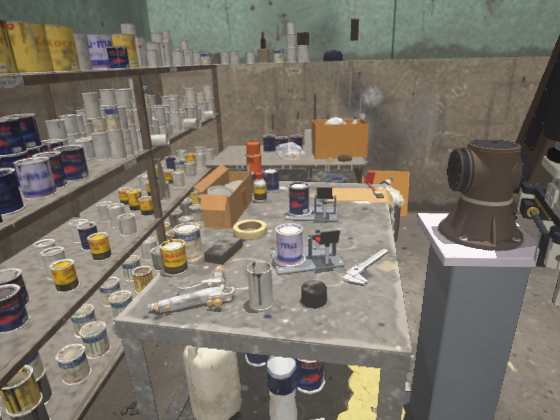

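The lilac stand is at about (238,222) in the scene view and (308,255) in the side view, with the red flag at (220,209). The navy stand is nearer the robot's right, at about (300,283). Next I'll take crops to measure from.

```bash
cat > h.py <<'E'
import numpy as np,cv2
from plant import r,capture,camera_model,job
def P(m): 
    R=cv2.Rodrigues(np.array(m["rvec"]))[0]; return R,np.array(m["tvec"])
def proj(m,X):
    d=np.array([m["k1"],0,0,0,0.]); return cv2.projectPoints(np.atleast_2d(np.array(X,float)),m["rvec"],m["tvec"],m["camera_matrix"],d)[0].reshape(-1,2)
def ray(m,uv):
    R,t=P(m); x=cv2.undistortPoints(np.array([[uv]],float),m["camera_matrix"],np.array([m["k1"],0,0,0,0.]))[0,0]
    d=R.T@np.array([x[0],x[1],1]); return -R.T@t,d/np.linalg.norm(d)
def atz(m,uv,z): c,d=ray(m,uv); return c+d*(z-c[2])/d[2]
E
python3 - <<'E'
from h import *
s=cv2.imread("pics/scene0.png");d=cv2.imread("pics/side0.png")
a=cv2.resize(s[180:255,190:270],None,fx=5,fy=5,interpolation=3)
b=cv2.resize(d[215:285,255:350],None,fx=4.2,fy=4.2,interpolation=3)
o=np.zeros((600,800,3),np.uint8);o[:375,:400]=a;o[:b.shape[0],401:401+b.shape[1]]=b[:,:399]
cv2.imwrite("pics/crop1.png",o[:380])
m=camera_model("scene");print(atz(m,(238,225),0.008),atz(m,(247,194),.098),atz(camera_model("side"),(290,228),.098))
m=camera_model("wrist");print(m,ray(m,(280,210)))
cv2.imwrite("pics/w0.png",capture("wrist")[:,:,::-1])
E
```

```text
[0.51579655 0.17829786 0.008     ] [0.56235641 0.19461374 0.098     ] [0.56448385 0.20046694 0.098     ]
{'camera_matrix': array([[312.94927952,   0.        , 278.34349748],
       [  0.        , 312.94927952, 214.22108071],
       [  0.        ,   0.        ,   1.        ]]), 'k1': 0.0027717823514006104, 'rvec': array([-1.79984896,  2.37088944,  0.29551261]), 'tvec': array([ 0.67500273, -0.0303804 ,  0.38881856])} (array([0.24513946, 0.63256999, 0.38404867]), array([-0.22568903,  0.05701191, -0.97252974]))
```

View pics/crop1.png

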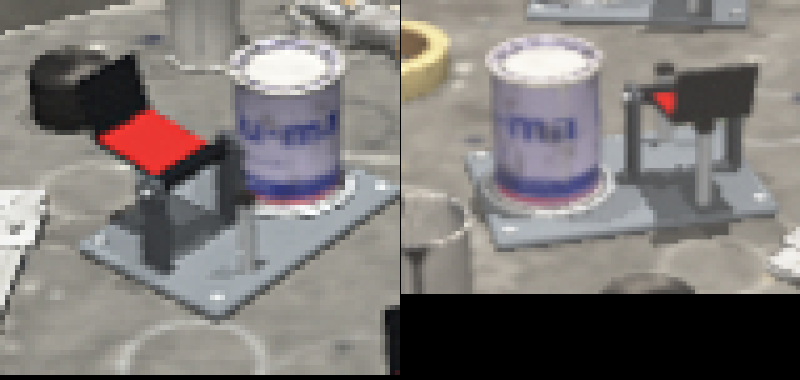

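View pics/w0.png

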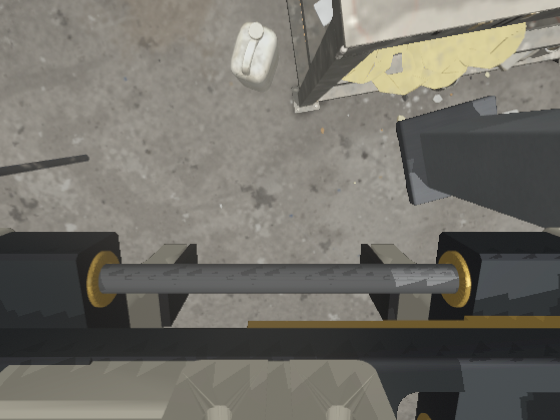

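```bash
python3 - <<'E'
from h import *
from scipy.optimize import least_squares
A=lambda u,v:(190+u/5,180+v/5); B=lambda u,v:(255+(u-401)/4.2,215+v/4.2)
def model(p):
    x,y,yaw,th=p; 
    def fl(rad,a,dx): return [-.045+dx,rad*np.cos(a),.065+rad*np.sin(a)]
    e=th+np.arctan2(36,75)
    L=[[-.09,.06,.008],[-.09,-.06,.008],[.09,-.06,.008],[.09,.06,.008],[.045,0,.098],
       fl(.083,e,-.025),fl(.083,e,.025),fl(.058,th,-.025),fl(.058,th,.025)]
    c,s=np.cos(yaw),np.sin(yaw); L=np.array(L)
    return np.c_[x+c*L[:,0]-s*L[:,1],y+s*L[:,0]+c*L[:,1],L[:,2]]
obs={"scene":{0:A(82,245),1:A(220,315),2:A(400,190),4:A(288,63),5:A(78,75),6:A(137,53),7:A(97,138),8:A(150,110)},
"side":{0:B(775,210),3:B(497,243),2:B(467,153),4:B(545,55),5:B(757,66),6:B(677,73),7:B(755,112),8:B(682,123)}}
ms={n:camera_model(n) for n in obs}
def res(p):
    M=model(p); return np.concatenate([proj(ms[n],M[list(o)]).ravel()-np.array(list(o.values())).ravel() for n,o in obs.items()])
f=least_squares(res,[.52,.18,0,.1],loss="soft_l1")
print(f.x,res(f.x).round(1).reshape(-1,2)); print(model(f.x).round(4))
# other things: rough
s=ms["scene"]; d=ms["side"]
for n,uv,m,z in[("cap",(207,191),s,.038),("cap",(314,285),d,.038),("cap2",(231,167),s,.06),("callipers",(190,220),s,0),("navyflag",(276,243),s,.1),("brushcan",(260,265),d,.1)]: print(n,atz(m,uv,z))
E
```

```text
[0.52414094 0.18897819 0.29468566 0.12375667] [[-1.5 -0.5]
 [-0.5 -0.3]
 [ 0.6 -1. ]
 [-0.6  0. ]
 [-0.9  1.7]
 [-1.1 -0.2]
 [-0.9  1. ]
 [-0.1  0.1]
 [ 0.8 -2. ]
 [-0.4 -0.9]
 [-1.2 -0.9]
 [-0.4  0.1]
 [ 0.1 -0.7]
 [-0.1 -0.1]
 [-1.4 -0.1]
 [-2.8 -0.5]]
[[0.4206 0.2203 0.008 ]
 [0.4554 0.1054 0.008 ]
 [0.6277 0.1577 0.008 ]
 [0.5928 0.2725 0.008 ]
 [0.5672 0.202  0.098 ]
 [0.4369 0.2355 0.1099]
 [0.4847 0.25   0.1099]
 [0.4404 0.2237 0.0722]
 [0.4883 0.2382 0.0722]]
cap [0.51543226 0.38117934 0.038     ]
cap [0.49871744 0.37514816 0.038     ]
cap2 [0.65860364 0.45852609 0.06      ]
callipers [0.4084214  0.30240474 0.        ]
navyflag [ 0.48377201 -0.06832637  0.1       ]
brushcan [0.61397211 0.39900446 0.1       ]
```

Request:
drive_tool --increments '[[[-1,0.35,0.28,0,0],[-1,0.7,0.56,0,0],[-1,0.98,0.77,0,0],[-1,0.98,0.77,0,0]]]' --squeeze 10

```text
time_s: 0.65
tcp_pos: [0.2711, 0.5274, 0.2379]
eef_rot: [-180.0, 0.0, -15.7]
contact_force: [-0.4, -0.1, 0.6]
gripper_width: 0.053
gripper_force: 0.0
```

Request:
drive_tool --increments '[[[-1,0.35,0.28,0,0],[-1,0.7,0.56,0,0],[-1,0.98,0.77,0,0],[-1,0.98,0.77,0,0]]]'

```text
time_s: 1.15
tcp_pos: [0.3592, 0.4076, 0.2377]
eef_rot: [180.0, 0.0, -15.7]
contact_force: [-0.3, -0.6, 0.6]
gripper_width: 0.0132
gripper_force: 0.0
```

Request:
drive_tool --increments '[[[-1,0.35,0.28,0,0.025],[-1,0.7,0.56,0,0.05],[-1,0.98,0.77,0,0.075],[-1,0.98,0.77,0,0.1],[-1,0.98,0.77,0,0.1]]]'

```text
time_s: 1.78
tcp_pos: [0.4467, 0.289, 0.2374]
eef_rot: [180.0, 0.0, -51.5]
contact_force: [-0.1, -0.5, 0.4]
gripper_width: 0.0007
gripper_force: 0.0
```

Request:
drive_tool --increments '[[[-1,0,0,0,0.025],[-1,0,0,0,0.05],[-1,0,0,0,0.06],[-1,0,0,0,0.06]]]'

```text
time_s: 2.28
tcp_pos: [0.4462, 0.2895, 0.2374]
eef_rot: [180.0, 0.0, -72.9]
contact_force: [0.2, -0.5, -0.3]
gripper_width: 0.0006
gripper_force: 0.0
```

```bash
python3 - <<'E'
from h import *
m=camera_model("wrist");im=capture("wrist")[:,:,::-1].copy();import pickle;pickle.dump(m,open("w1.pkl","wb"))
cv2.imwrite("pics/w1.png",im)
E
```

```text
(no output)
```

View pics/w1.png

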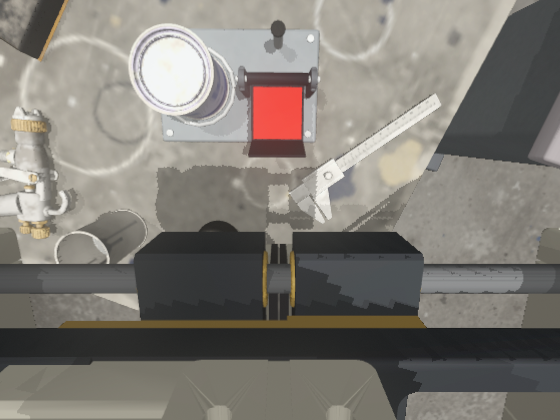

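```bash
python3 - <<'E'
from h import *;import pickle
m=pickle.load(open("w1.pkl","rb"))
p0=[.52414,.18898,.29469,.1238]
from scipy.optimize import least_squares
def model(p):
    x,y,yaw,th=p
    fl=lambda rad,a,dx:[-.045+dx,rad*np.cos(a),.065+rad*np.sin(a)]
    e=th+np.arctan2(36,75)
    L=np.array([[-.09,.06,.008],[-.09,-.06,.008],[.09,.06,.008],[.045,0,.098],fl(.083,e,-.025),fl(.083,e,.025),[-.045+.034,0,.065],[-.045-.034,0,.065]])
    c,s=np.cos(yaw),np.sin(yaw)
    return np.c_[x+c*L[:,0]-s*L[:,1],y+s*L[:,0]+c*L[:,1],L[:,2]]
o=np.array([(318,141),(320,30),(163,141),(173,68),(305,157),(250,157),(241,80),(316,80)],float)
f=least_squares(lambda p:(proj(m,model(p))-o).ravel(),p0,loss="soft_l1")
for p in(p0,f.x): print(np.round(p,4),(proj(m,model(p))-o).round(1).tolist())
p=f.x;c,s=np.cos(p[2]),np.sin(p[2]);H=np.array([p[0]-.045*c,p[1]-.045*s]);print("hinge",H,"yaw",np.degrees(p[2]))
st=r.get_state();d=st["tcp_pos"][:2]-H;print("tcp local",d@[c,s],d@[-s,c],st["tcp_pos"],st["eef_rot"])
t=st["tcp_pos"];print("tip px",proj(m,[t-[0,0,.011]]))
E
```

```text
[0.5241 0.189  0.2947 0.1238] [[-0.6, -0.2], [1.3, -3.8], [0.7, -0.9], [-0.1, 1.3], [3.0, -2.3], [0.1, -2.6], [2.5, -3.4], [-0.8, -3.1]]
[0.524  0.1907 0.2863 0.119 ] [[-1.5, 1.9], [1.3, -1.3], [0.0, -0.1], [-0.4, 2.9], [1.8, 0.5], [-0.9, -0.2], [2.1, -1.4], [-1.3, -0.5]]
hinge [0.48084987 0.17799117] yaw 16.402715108288604
tcp local -0.0016889114789474732 0.11659677529961397 [0.44630429 0.2893656  0.23746195] [ 1.79994732e+02 -1.55068205e-04 -7.28738664e+01]
tip px [[279.57846378 259.49714446]]
```

Request:
drive_tool --increments '[[[-1,0,0,0.4,0],[-1,0,0,0.8,0],[-1,0,0,1.0,0],[-1,0,0,1.0,0]]]'

```text
time_s: 2.82
tcp_pos: [0.4457, 0.2879, 0.1159]
eef_rot: [179.8, -0.1, -73.0]
contact_force: [-0.2, -0.5, 0.3]
gripper_width: 0.0003
gripper_force: 0.0
```

```bash
cat >> h.py <<'E'
H=np.array([.48085,.17799,.065]);YAW=.2863;HW=.0095
def loc():
    st=r.get_state();d=st["tcp_pos"]-H;c,s=np.cos(YAW),np.sin(YAW)
    return np.array([d[:2]@[c,s],d[:2]@[-s,c],d[2]])*1000
def table(ths,mode):
    for t in ths:
        u=lambda a:np.array([np.cos(a),np.sin(a)])
        b=58*u(t);e=b+40*u(t+np.radians(65));T=b+28*u(t+np.radians(65))
        if mode=="A": z=T[1];y=max(e[0],T[0])+1.5
        elif t<np.pi/2: z=b[1]-12;y=b[0]+1.5
        else: c=45*u(t)+1.5*u(t-np.pi/2);y,z=c
        print(mode,round(t,2),"tcp y,z",round(y+HW*1000,1),round(z+11,1))
E
python3 -c "
from h import *
print(loc())
table(np.arange(.12,1.2,.1),'A');table(np.arange(1,3.2,.15),'B')"
```

```text
[ -2.70243999 115.32344828  50.87421072]
A 0.12 tcp y,z 81.0 44.6
A 0.22 tcp y,z 76.2 51.0
A 0.32 tcp y,z 70.7 57.1
A 0.42 tcp y,z 64.6 62.6
A 0.52 tcp y,z 59.0 67.7
A 0.62 tcp y,z 53.1 72.2
A 0.72 tcp y,z 46.8 76.1
A 0.82 tcp y,z 40.1 79.4
A 0.92 tcp y,z 33.1 81.9
A 1.02 tcp y,z 25.9 83.8
A 1.12 tcp y,z 18.6 84.9
B 1.0 tcp y,z 42.3 47.8
B 1.15 tcp y,z 34.7 51.9
B 1.3 tcp y,z 26.5 54.9
B 1.45 tcp y,z 18.0 56.6
B 1.6 tcp y,z 9.7 56.0
B 1.75 tcp y,z 3.0 55.5
B 1.9 tcp y,z -3.6 54.1
B 2.05 tcp y,z -9.9 51.6
B 2.2 tcp y,z -15.8 48.3
B 2.35 tcp y,z -21.1 44.1
B 2.5 tcp y,z -25.7 39.1
B 2.65 tcp y,z -29.5 33.6
B 2.8 tcp y,z -32.4 27.5
B 2.95 tcp y,z -34.4 21.0
B 3.1 tcp y,z -35.4 14.4
```

Request:
drive_tool --increments '[[[-1,0.08,0,0.04,0],[-1,0.16,0,0.045,0],[-1,0.22,0,0.045,0],[-1,0.26,0,0.045,0],[-1,0.28,0,0.045,0]]]'

```text
time_s: 3.45
tcp_pos: [0.4566, 0.256, 0.1125]
eef_rot: [-180.0, 0.0, -73.2]
contact_force: [0.1, -0.0, -0.4]
gripper_width: 0.0003
gripper_force: 0.0
```

```bash
python3 -c "
from h import *
print(loc())"
```

```text
[-1.19371002 81.69038212 47.48860681]
```

Request:
drive_tool --increments '[[[-1,0.025,0,-0.01,0],[-1,0.05,0,-0.03,0],[-1,0.07,0,-0.055,0],[-1,0.09,0,-0.08,0],[-1,0.115,0,-0.1,0]]]'

```text
time_s: 4.08
tcp_pos: [0.4604, 0.2429, 0.1244]
eef_rot: [180.0, -0.0, -73.2]
contact_force: [-0.2, 3.3, 1.3]
gripper_width: 0.0008
gripper_force: 0.9
```

```bash
python3 - <<'E'
from h import *
print(loc(),r.get_state()["contact_force"])
im=capture("side")[:,:,::-1];im2=capture("scene")[:,:,::-1]
o=np.hstack([cv2.resize(im[195:285,255:350],(400,380)),cv2.resize(im2[155:245,190:285],(400,380))]);cv2.imwrite("pics/c2.png",o)
E
```

```text
[-1.32503361 68.01466094 59.36149932] [-0.17644368  3.30473687  1.30653734]
```

View pics/c2.png

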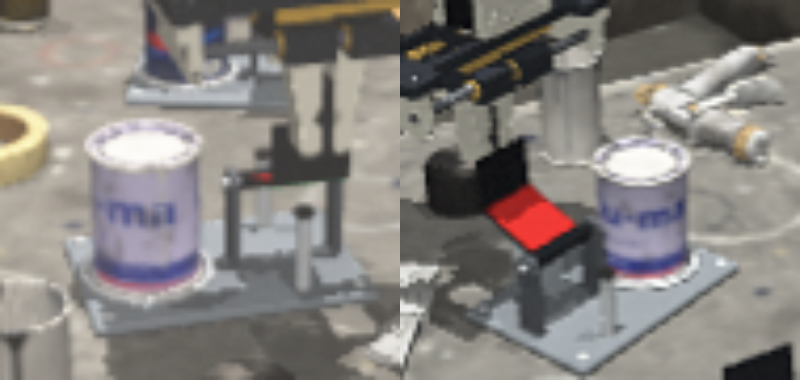

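The side view shows the fingertips on the outer side of the tab and the flag starting to lift. The tin and stand haven't moved.

Request:
drive_tool --increments '[[[-1,0.03,0,-0.027,0],[-1,0.075,0,-0.068,0],[-1,0.124,0,-0.105,0],[-1,0.177,0,-0.14,0],[-1,0.232,0,-0.167,0]]]'

```text
time_s: 4.8
tcp_pos: [0.4686, 0.216, 0.1446]
eef_rot: [-180.0, 0.0, -73.2]
contact_force: [-0.5, 1.5, 0.2]
gripper_width: 0.0002
gripper_force: 0.6
```

```bash
python3 -c "
from h import *
print(loc())"
```

```text
[-1.0457349  39.91258479 79.5914044 ]
```

Request:
drive_tool --increments '[[[-1,0.03,0,-0.01,0],[-1,0.06,0,-0.02,0],[-1,0.117,0,-0.035,0],[-1,0.178,0,-0.044,0],[-1,0.21,0,-0.044,0]]]'

```text
time_s: 5.42
tcp_pos: [0.476, 0.1918, 0.1496]
eef_rot: [-180.0, -0.0, -73.2]
contact_force: [-1.1, 0.7, 1.6]
gripper_width: 0.0003
gripper_force: 1.0
```

```bash
python3 - <<'E'
from h import *
print(loc(),r.get_state()["contact_force"])
im=capture("side")[:,:,::-1];im2=capture("scene")[:,:,::-1]
o=np.hstack([cv2.resize(im[195:285,255:350],(400,380)),cv2.resize(im2[155:245,190:285],(400,380))]);cv2.imwrite("pics/c3.png",o)
E
```

```text
[-0.76797938 14.65346848 84.61772383] [-1.08705037  0.6951219   1.64651103]
```

View pics/c3.png

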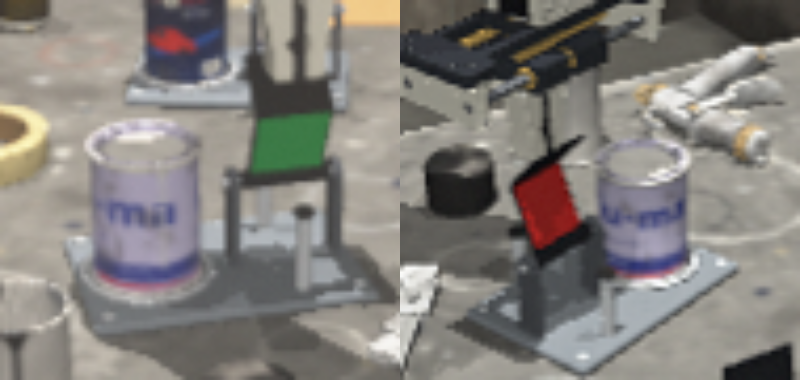

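The flag is at about 1.15 rad with its green side towards the side camera. I'll back off, lower the fingers below the bend and push on.

Request:
drive_tool --increments '[[[-1,-0.17,0,-0.02,0],[-1,-0.34,0,-0.01,0],[-1,-0.34,0,0.14,0],[-1,-0.34,0,0.28,0],[-1,-0.34,0,0.28,0]]]'

```text
time_s: 6.15
tcp_pos: [0.4628, 0.2311, 0.1145]
eef_rot: [179.8, -0.1, -73.1]
contact_force: [-0.6, -0.4, 0.4]
gripper_width: 0.0004
gripper_force: 0.0
```

```bash
python3 -c "
from h import *
print(loc())"
```

```text
[-2.27264672 56.07067174 49.47547417]
```

Request:
drive_tool --increments '[[[-1,0.1,0,0.0,0],[-1,0.16,0,-0.012,0],[-1,0.2,0,-0.025,0],[-1,0.24,0,-0.037,0],[-1,0.31,0,-0.05,0]]]'

```text
time_s: 6.78
tcp_pos: [0.475, 0.1956, 0.1223]
eef_rot: [-180.0, 0.0, -73.2]
contact_force: [-1.2, 2.1, 0.2]
gripper_width: 0.0005
gripper_force: 0.4
```

```bash
python3 -c "
from h import *
print(loc())"
```

```text
[-0.60307959 18.5505231  57.28144849]
```

Request:
drive_tool --increments '[[[-1,0.07,0,0.008,0],[-1,0.127,0,0.012,0],[-1,0.183,0,0.025,0],[-1,0.235,0,0.045,0],[-1,0.284,0,0.073,0]]]'

```text
time_s: 7.4
tcp_pos: [0.4847, 0.1627, 0.1129]
eef_rot: [180.0, -0.0, -73.2]
contact_force: [-0.9, 0.3, 1.0]
gripper_width: 0.0007
gripper_force: 0.4
```

```bash
python3 -c "
from h import *
print(loc())"
```

```text
[ -0.66363421 -15.72777479  47.8924237 ]
```

Request:
drive_tool --increments '[[[-1,0.045,0,0.032,0],[-1,0.083,0,0.074,0],[-1,0.115,0,0.12,0],[-1,0.14,0,0.17,0],[-1,0.15,0,0.208,0]]]'

```text
time_s: 8.02
tcp_pos: [0.4897, 0.1456, 0.0876]
eef_rot: [180.0, -0.0, -73.2]
contact_force: [0.3, -0.4, 0.1]
gripper_width: 0.0003
gripper_force: 0.3
```

```bash
python3 -c "
from h import *
print(loc())"
```

```text
[ -0.65906914 -33.52139534  22.64990222]
```

Request:
drive_tool --increments '[[[-1,0.005,0,0.02,0],[-1,0.01,0,0.04,0],[-1,0.01,0,0.055,0],[-1,0.01,0,0.063,0],[-1,0.01,0,0.063,0]]]'

```text
time_s: 8.65
tcp_pos: [0.4901, 0.1448, 0.0806]
eef_rot: [-180.0, 0.0, -73.2]
contact_force: [0.8, -0.1, -0.3]
gripper_width: 0.0006
gripper_force: 0.0
```

Request:
drive_tool --increments '[[[-1,0,0,0.005,0],[-1,0,0,0.01,0],[-1,0,0,0.01,0]]]'

```text
time_s: 9.02
tcp_pos: [0.4901, 0.1448, 0.0794]
eef_rot: [-180.0, 0.0, -73.2]
contact_force: [0.5, 0.2, 0.9]
gripper_width: 0.0005
gripper_force: 0.1
```

```bash
python3 -c "
from h import *
print(loc())"
```

```text
[ -0.4643634  -34.47147624  14.39460837]
```

Request:
drive_tool --increments '[[[-1,0,0,0.004,0],[-1,0,0,0.008,0],[-1,0,0,0.008,0]]]'

```text
time_s: 9.4
tcp_pos: [0.4901, 0.1448, 0.0784]
eef_rot: [-180.0, 0.0, -73.2]
contact_force: [0.1, -0.3, -0.1]
gripper_width: 0.0006
gripper_force: 0.1
```

Request:
drive_tool --increments '[[[-1,0,0,0.004,0],[-1,0,0,0.004,0]]]'

```text
time_s: 9.65
tcp_pos: [0.4901, 0.1448, 0.0779]
eef_rot: [180.0, 0.0, -73.2]
contact_force: [-0.2, 0.1, 0.5]
gripper_width: 0.0005
gripper_force: 0.1
```

```bash
python3 - <<'E'
from h import *
print(loc(),r.get_state()["contact_force"])
im=capture("side")[:,:,::-1];im2=capture("scene")[:,:,::-1]
o=np.hstack([cv2.resize(im[195:285,255:350],(400,380)),cv2.resize(im2[155:245,190:285],(400,380))]);cv2.imwrite("pics/c4.png",o)
E
```

```text
[ -0.50227551 -34.47097504  12.93958557] [-0.24326366  0.11039337  0.47780284]
```

View pics/c4.png

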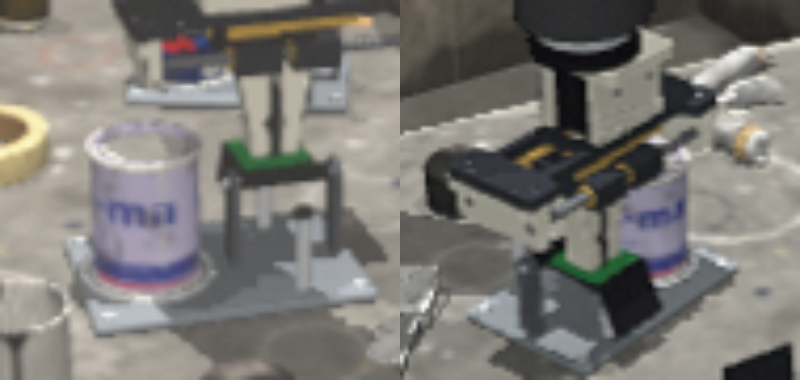

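The green side is up and the flag lies nearly flat. The tin hasn't moved. I'll keep pressing until the stop shows in the force.

Request:
drive_tool --increments '[[[-1,0,0,0.005,0],[-1,0,0,0.005,0]]]'

```text
time_s: 10.0
tcp_pos: [0.4901, 0.1448, 0.0777]
eef_rot: [-180.0, -0.0, -73.2]
contact_force: [-2.0, -0.7, 4.9]
gripper_width: 0.0001
gripper_force: 2.6
```

Request:
drive_tool --increments '[[[-1,0,0,0.005,0],[-1,0,0,0.005,0]]]'

```text
time_s: 10.25
tcp_pos: [0.4901, 0.1448, 0.0777]
eef_rot: [-180.0, -0.0, -73.2]
contact_force: [-3.7, -0.2, 11.1]
gripper_width: 0.0004
gripper_force: 5.4
```

The force has reached 11 N with no further travel, so the flag is on its stop. I'll raise the arm clear.

Request:
drive_tool --increments '[[[-1,0,0,-0.1,0],[-1,0,0,-0.4,0],[-1,0,0,-0.8,0],[-1,0,0,-1,0],[-1,0,0,-1,0]]]'

```text
time_s: 10.88
tcp_pos: [0.4912, 0.1454, 0.1994]
eef_rot: [-179.7, 0.1, -73.2]
contact_force: [-0.0, 0.3, -0.8]
gripper_width: 0.0005
gripper_force: 0.0
```

Request:
drive_tool --increments '[[[-1,-0.4,0,-0.2,0],[-1,-0.8,0,-0.2,0],[-1,-1,0,-0.2,0],[-1,-1,0,-0.2,0],[-1,-1,0,-0.2,0]]]'

```text
time_s: 11.5
tcp_pos: [0.4551, 0.2591, 0.2201]
eef_rot: [179.9, -0.0, -73.2]
contact_force: [-0.4, -0.7, -0.4]
gripper_width: 0.0004
gripper_force: 0.0
```

```bash
python3 - <<'E'
from h import *
print(r.get_state()["contact_force"])
im=capture("side")[:,:,::-1];im2=capture("scene")[:,:,::-1]
o=np.hstack([cv2.resize(im[175:295,240:370],(400,380)),cv2.resize(im2[175:305,190:345],(400,380))]);cv2.imwrite("pics/c5.png",o)
E
```

```text
[-0.36746487 -0.67399827 -0.43727808]
```

View pics/c5.png

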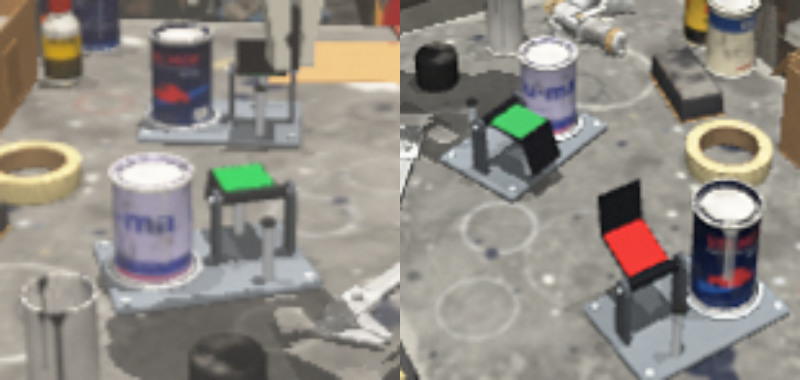

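The lilac flag lies flat with green up, the navy flag is still on red, and nothing else has moved.

```bash
python3 -c "
from plant import job
print(job.close_job())"
```

```text
the job is handed in; nothing more can be done
None
```

The lilac tin's flag is pushed over onto its far rest, green side up; in the last camera views the navy flag is still on red and the tins and other things look unmoved, and I handed the job in at about 11.6 s (no verdict was returned).

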